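# Plate to the bench stop, countersink poised over its hole

## Robot

A 6-joint arm with a two-finger parallel gripper is mounted at the origin on the work surface. World frame = base frame: x ahead of the robot, y to its left, z up, the work surface at z = 0. Lengths are in m, angles in rad, forces in N, time in s.
With the tool pointing down it reaches from about 0.325 to 0.85 m from the base axis. Payload 4.4 kg.
Tool frame: the origin (TCP) lies at the very end of the fingers, on their centre line; the grasp point (between the pads) lies 19 mm behind it; x points along the fingers, y is the direction in which the jaws open and shut, and the axes are right-handed (so a half turn about x gives the same grasp; the last joint's range is limited). The gripper opens to 94 mm and grips with 3 to 60 N. Pads are 16 mm wide; open, the fingers measure 119 mm over their backs; the gripper's body (75 mm by 177 mm) begins 78 mm behind the grasp point.
Start: joints at [1.129, 0.207, 1.542, -0, 1.393, -0.15], TCP at [0.165, 0.551, 0.205] pointing down, gripper open.
Joint ranges: [-2.73, 2.73], [-0.86, 2.22], [0.23, 2.46], [-1.11, 4.25], [0.08, 2.63], [-2.82, 2.82]. Speed limits (rad/s): [2.79, 2.79, 3.14, 3.14, 3.14, 3.14].

## Interface

Orientations are given as a unit quaternion [x, y, z, w].
In Python, from rig import bot gives the robot as it stands.
- The arm moves only by the shell command python3 -m handwheel 'ROWS' [FORCE]. ROWS is JSON, one flat list of numbers, 7 for each row, row after row: the shift along the tool's x, y, z in m, then the turn, a rotation vector about the tool's x, y, z in rad, then the gripper's target within -1 to 1 (shut at 1, half-way at 0, fully open at -1). A call has 1 to 8 rows; each row is the pose to reach, as a shift and turn from the pose commanded when the call began, along the tool's axes at that moment; what a row does not reach only later rows make up. A row lasts 1/10 s, in which the tool goes at most 50 mm and 8.59 degrees, less where a joint would pass 70% of its speed; a pose out of reach is approached as far as the arm can. A call with a gripper value outside its range is refused whole. The fingers move at their own pace and stop on an object; FORCE is the grip in N (left out, the last holds). Time passes only in rows, so rows that repeat a pose let the fingers close. It gives the time, the measured TCP pose, the force and the opening at its end, in the units of the state.
- bot.observe(): the state, without advancing time (a new reading comes with each control period).
- bot.camera(name): name is "scene" or "top"; returns the picture (400x640x3 uint8, red, green, blue); there is no depth.
- bot.get_calibration(name): a dict with "intrinsics" (3x3 intrinsics, pixels), "k1" (the pictures are not rectified: a ray, as slopes to the right and down, at radius r is drawn at 1 + k1 r^2 times it, then the intrinsics apply), "position" and "orientation" of the camera in the world. Camera axes: x right, y down, z forward; pixel columns grow to the right and rows downward; lengths in m; the calibration is good to about 2 mm. A picture is of the moment at which its call begins. get_calibration takes no time and is no camera call.
- bot.close_job(): hands the job in, once; it reports no verdict.
The state is a dict: "t": time; "joint_positions": joint angles; "qd": joint speeds; "joint_efforts": joint torques, N m; "tcp_pos": TCP position; "tool_rot": TCP orientation; "wrist_force": force on the tool from outside, world axes, zero at the start; "wrist_torque": the same for the moment, N m; "opening": finger opening in m.
Only numpy, scipy, OpenCV 4.12 (cv2) and the standard library are available. Lean on these libraries where they do the work, as an engineer would, in place of code of your own. Each camera call takes 0.05 s, during which the arm holds its last target. There are 200 camera calls.

## Task

A freshly drilled aluminium plate is to be deburred by hand. First push it square and fully home into the corner of the two wooden fences on the stop board, its long side along the far fence; then draw the hand countersink out of the sloping tool rack, turn it upright, cutter down, and finish while holding it still in the gripper with its point centred over the drilled hole, raised about a finger's breadth clear of the plate and touching nothing else. Leave the other tools in the rack and the things on the bench where they are.

Things in the scene. Friction and masses are not known exactly. Their poses are not given: they have to be found in the camera images.
- stop_board: Fixed plywood bench stop, 220 (x) x 240 (y) x 18 mm, with dark wooden fences 16 mm high on its top: far fence with inner face at x = +85 mm, left fence with inner face at y = +95 mm. Origin: centre of its underside on the bench; z up. Its x points away from the robot to within 0.25 rad; it may stand left or right of the rack.
- fence_corner (a point): The inner corner of the two fences, at the level of the stop board's top face (18 mm above the bench); axes as the board: far fence on its +x side, left fence on its +y side.
- plate_center (a point): Centre of the loose aluminium plate, 80 (x) x 110 (y) x 10 mm, about 0.24 kg, flat on the stop board some centimetres short of both fences and turned by up to 0.3 rad. It slides easily (a few newtons). When home, its 110 mm side on the far fence, its centre is 40 mm from the far fence and 55 mm from the left one. Axes: the plate's sides, z up.
- hole (a point): Centre of the mouth, in the plate's top face, of its only hole: 14 mm wide, right through, upright. It lies 8 mm in -x and 18 mm in +y from the plate's centre (plate axes). Axes as the plate.
- plate: The same aluminium plate; origin at the centre of its underside.
- rack: Fixed plywood rack, about 150 x 284 x 140 mm. Its bored board, 18 mm thick, slopes 0.60 rad, top face towards -x (the robot). Three 24 mm holes at y = -90, 0, 90 mm, their mouths at x = 0, 110 mm above the bench. Each holds a black-handled tool, handle out, leaning 0.60 rad from upright towards -x; which is where varies. Origin: underside, below the middle hole; z up.
- countersink_grip (a point): Centre of the hand countersink's grip: the stoutest of the three black handles, a 30 mm cylinder. z runs along the tool from cutter to handle end. The handle reaches from a 32 mm shoulder 42 mm below this point (on the board) to 37 mm above it. Below the shoulder: a 22 mm ferrule, 25 mm long, in the hole; a thin shank; a 20 mm cone cutter. Draw it 85 mm along its axis to clear. 0.14 kg.
- countersink_tip (a point): Point of the countersink's cone, 127 mm below the grip's centre along the tool's axis (85 mm below the shoulder). Axes as the grip.
- countersink: The same hand countersink; origin on its axis at the underside of the shoulder, z along the tool towards the handle's end.
- screwdriver_mid (a point): Middle of the handle of a screwdriver in the rack: black handle 23 mm thick with a waist, reaching 72 mm above the board. Not to be moved.
- file_mid (a point): Middle of the handle of a flat file in the rack: slender, waisted black handle at most 19 mm thick, reaching 75 mm above the board. Not to be moved.
- oil_bottle: White oil bottle with a black cap, 44 mm in diameter, 115 mm tall, standing on the bench beyond the work. Origin under its centre. Not to be moved.
- offcut: Offcut of steel angle, 30 x 90 x 30 mm, lying on the bench beyond the work. Origin under its centre. Not to be moved.
Not all that is in view belongs to the job. What is shaped like the countersink but red is not meant.

How it is judged:
By the outcome, as a careful person would: the job done as asked, in the order asked, and still so for the second after the job is handed in, while the arm keeps its last pose, push and grip.
It also fails if it takes over 72 s, if anything falls off the work surface, if the arm or the gripper's body presses on something with over 40 N, if the wrist force passes 120 N, or if a joint passes its speed limit or range.

## Working session

There is one attempt and no reset: what is moved stays moved. The work goes in short steps, Python scripts to look and compute and a shell command to move; the robot and the scene stay as the last step left them, time stands still between calls to the robot, and variables do not carry over. Pictures are saved under pics/ and viewed, about 8 in all and at most 12, crops included, and the job is handed in when it is done.

```bash
ls; mkdir -p pics
cat > h.py <<'E'
import numpy as np, cv2
from rig import bot
from scipy.spatial.transform import Rotation as R
def snap(n,f):
    im=bot.camera(n); cv2.imwrite(f,im[:,:,::-1]); return im
def rays(n,px):
    c=bot.get_calibration(n); K=np.array(c["intrinsics"]); k=c["k1"]
    px=np.atleast_2d(np.array(px,float)); d=cv2.undistortPoints(px[:,None],K,np.array([k,0,0,0,0.]))[:,0]
    return np.array(c["position"]), R.from_quat(c["orientation"]).apply(np.c_[d,np.ones(len(d))])
def onz(n,px,z):
    p,d=rays(n,px); return p+d*((z-p[2])/d[:,2])[:,None]
def proj(n,P):
    c=bot.get_calibration(n); r=R.from_quat(c["orientation"]); q=r.inv().apply(np.atleast_2d(P)-np.array(c["position"]))
    s=q[:,:2]/q[:,2:]; s=s*(1+c["k1"]*(s**2).sum(1))[:,None]; K=np.array(c["intrinsics"])
    return s@K[:2,:2].T+K[:2,2]
def tri(a,b):
    (p,d),(q,e)=rays("scene",a),rays("top",b); d=d[0]/np.linalg.norm(d[0]); e=e[0]/np.linalg.norm(e[0])
    s=np.linalg.lstsq(np.c_[d,-e],q-p,rcond=None)[0]; A=p+s[0]*d;B=q+s[1]*e
    return (A+B)/2, np.linalg.norm(A-B)
E
python3 - <<'E'
from h import *
for n in("scene","top"): snap(n,f"pics/{n}0.png"); print(bot.get_calibration(n))
print(bot.observe())
E
```

```text
pics
{'intrinsics': array([[430.90026616,   0.        , 322.67939524],
       [  0.        , 430.90026616, 196.9270476 ],
       [  0.        ,   0.        ,   1.        ]]), 'k1': -0.08611181241424813, 'position': array([1.30059337, 0.21183142, 1.07573312]), 'orientation': array([ 0.52204302,  0.78174409, -0.27824135, -0.19730438])}
{'intrinsics': array([[389.61228339,   0.        , 320.55884326],
       [  0.        , 389.61228339, 198.13595504],
       [  0.        ,   0.        ,   1.        ]]), 'k1': -0.06325044214251431, 'position': array([ 0.46793428, -0.04993864,  1.04795188]), 'orientation': array([ 0.71140586, -0.70163156,  0.03568704, -0.01847413])}
{'t': 0.1, 'joint_positions': array([ 1.12848630e+00,  2.07304400e-01,  1.54278160e+00, -4.84185831e-06,
        1.39350438e+00, -1.50523766e-01]), 'qd': array([ 0.00083626, -0.00046367, -0.00348129, -0.00023133,  0.00124503,
       -0.00175447]), 'joint_efforts': array([ 2.97440592e-04, -3.71862566e+01, -2.82294434e+01,  6.99991453e-02,
        3.09993548e-02, -2.67213289e-05]), 'tcp_pos': array([0.16512166, 0.55003275, 0.20443817]), 'tool_rot': array([ 0.1021201 ,  0.6997992 , -0.10347209,  0.6993898 ]), 'wrist_force': array([0.5307318 , 0.8207305 , 0.46968545]), 'wrist_torque': array([ 0.00525632,  0.0021792 , -0.0125638 ]), 'opening': 0.09390923724888273}
```

View pics/scene0.png

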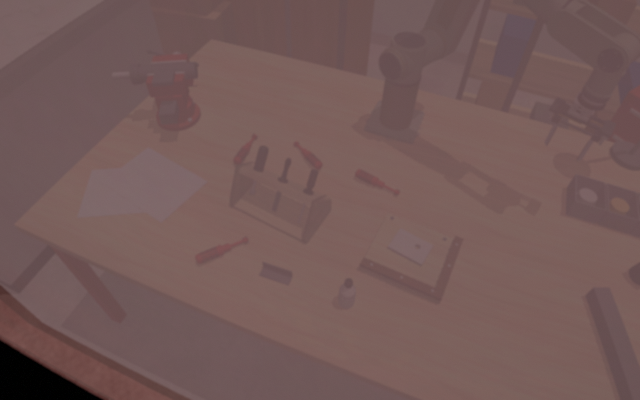

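View pics/top0.png

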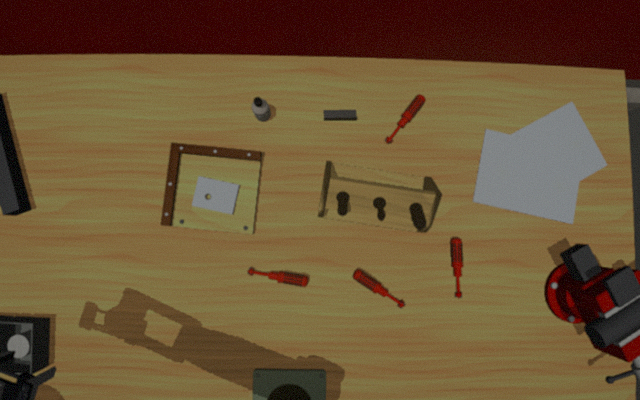

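The scene view is hazy. It shows the rack at about (280,195) and the board at about (412,250). In the top view the board is at (213,188), the plate at (216,195), the hole at (208,197), and the rack handles at (342,203), (379,207) and (418,215). The right-hand handle looks stoutest.

Run:
```python
from h import *
t=cv2.imread("pics/top0.png"); s=cv2.imread("pics/scene0.png")
a=cv2.resize(t[135:245,155:265],None,fx=3.6,fy=3.6,interpolation=cv2.INTER_CUBIC)
b=cv2.resize(t[150:240,315:445],None,fx=3.04,fy=3.04,interpolation=cv2.INTER_CUBIC)
c=cv2.resize(s[140:240,225:335],None,fx=3.6,fy=3.6,interpolation=cv2.INTER_CUBIC)
c=cv2.normalize(c,None,0,255,cv2.NORM_MINMAX)
c=np.clip((c.astype(float)-c.min())*1.3,0,255).astype(np.uint8)
o=np.zeros((800,800,3),np.uint8)[:600]
W=np.zeros((600,800,3),np.uint8)
W[:396,:396]=a; W[:b.shape[0],400:400+b.shape[1]]=b
cc=cv2.resize(c,(352,320)); W[278:598,420:772]=cc
cv2.imwrite("pics/crop1.png",W)
# gray plate mask in the top view
hsv=cv2.cvtColor(t,cv2.COLOR_BGR2HSV)
m=((hsv[...,1]<70)&(hsv[...,2]>110)).astype(np.uint8); m[:,:165]=0;m[:,262:]=0;m[:145]=0;m[240:]=0
cs,_=cv2.findContours(m,cv2.RETR_CCOMP,cv2.CHAIN_APPROX_NONE)
for k in cs:
    if cv2.contourArea(k)>10: print("plate",cv2.contourArea(k),cv2.minAreaRect(k))
d=((hsv[...,2]<60)).astype(np.uint8); d[:150]=0;d[240:]=0;d[:,:315]=0;d[:,445:]=0
n,l,st,ce=cv2.connectedComponentsWithStats(d)
for i in range(1,n):
    if st[i,4]>15: print("dark",st[i],ce[i])
```

```text
plate 1237.0 ((214.57057189941406, 194.68235778808594), (41.54218673706055, 31.671850204467773), 12.52880859375)
plate 36.5 ((207.25001525878906, 196.25), (6.363960266113281, 7.071067810058594), 45.0)
dark [324 162   7  43 130] [326.60769231 179.42307692]
dark [424 177  17  38 174] [432.27011494 190.38505747]
dark [337 192  12  23 224] [342.43303571 202.5625    ]
dark [373 198  13  22 171] [379.71345029 206.99415205]
dark [410 203  16  28 304] [417.64802632 216.05921053]
```

View pics/crop1.png

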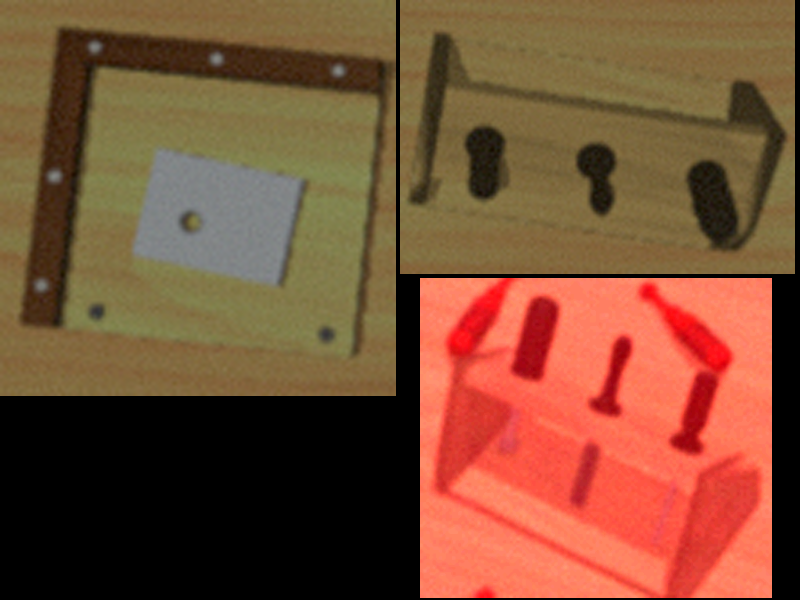

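The stoutest handle, a plain cylinder, is in the right-hand hole in the top view (the rack's −y hole). The other two are waisted. The hole is at top (208,197) and the inner fence corner at about (180,154).

Run:
```python
from h import *
t=cv2.imread("pics/top0.png"); s=cv2.imread("pics/scene0.png")
hsv=cv2.cvtColor(t,cv2.COLOR_BGR2HSV)
# plate
m=((hsv[...,1]<70)&(hsv[...,2]>110)).astype(np.uint8); m[:,:165]=0;m[:,262:]=0;m[:145]=0;m[240:]=0
cs,_=cv2.findContours(m,cv2.RETR_EXTERNAL,cv2.CHAIN_APPROX_NONE); k=max(cs,key=cv2.contourArea)
P=onz("top",k[:,0].astype(float),.028)
r=cv2.minAreaRect((P[:,:2]*1000).astype(np.float32)); print("plate mm",r)
hm=(1-m); hm[:190]=0; hm[204:]=0; hm[:,:200]=0; hm[:,216:]=0
M=cv2.moments(hm,True); print("hole",onz("top",[M['m10']/M['m00'],M['m01']/M['m00']],.028))
# fences: brown dark. Sample edges: red channel half level along columns/rows
R_=cv2.GaussianBlur(t,(3,3),0)[...,2].astype(float)
def edge(line,lo,hi):   # subpixel position of strongest gradients
    g=np.diff(line[lo:hi]); i=np.argmax(g); j=np.argmin(g)
    return lo+i+.5, lo+j+.5
inn=[];out=[]
for u in range(190,256,3): a,b=edge(R_[:,u],136,172); inn.append((u,a)); out.append((u,b))
li=[];lo=[]
for v in range(165,220,3): a,b=edge(R_[v],155,190); li.append((a,v)); lo.append((b,v))
def fit(px,z,nm):
    Q=onz("top",px,z)[:,:2].astype(np.float32); vx,vy,x,y=cv2.fitLine(Q,cv2.DIST_HUBER,0,.001,.001).ravel()
    n=np.array([-vy,vx]); res=(Q-[x,y])@n
    print(nm,"dir",np.arctan2(vy,vx).round(4),"pt",x,y,"res",np.abs(res).mean()); return np.array([x,y]),np.array([vx,vy])
A=fit(inn,.018,"far in");B=fit(li,.018,"left in");fit(out,.034,"far out");fit(lo,.034,"left out")
s_=np.linalg.solve(np.c_[A[1],-B[1]],B[0]-A[0]); print("corner",A[0]+s_[0]*A[1])
# tools
d=(hsv[...,2]<60).astype(np.uint8)
sr=s[...,2]; print(sr[150:200,240:330].min(),sr[150:200,240:330].max())
def comp(d,box):
    x0,y0,x1,y1=box; z=np.zeros_like(d); z[y0:y1,x0:x1]=d[y0:y1,x0:x1]
    n,l,st,ce=cv2.connectedComponentsWithStats(z)
    i=1+np.argmax(st[1:,4]); return ce[i],st[i],l==i
ds=(sr<92).astype(np.uint8)
sb=[(250,140,275,175),(276,155,294,184),(303,165,322,196)]; tb=[(405,195,430,235),(370,195,390,225),(332,188,352,218)]
C=[]
for a,b in zip(sb,tb):
    ca,sa,_=comp(ds,a); cb,sb_,_=comp(d,b); p,e=tri(ca,cb); C.append(p); print(ca,sa,cb,sb_,"->",p.round(4),"gap",round(e,4))
C=np.array(C); v=C[2]-C[0]; print("rack y dir yaw",np.arctan2(-v[0],v[1]),np.linalg.norm(v))
```

```text
plate mm ((551.5110473632812, 204.09744262695312), (109.78349304199219, 82.80706787109375), 78.72855377197266)
hole [[0.54688188 0.22345672 0.028     ]]
far in dir 1.4843 pt 0.65330803 0.20032842 res 0.000648649
left in dir -0.0846 pt 0.54354453 0.31103545 res 0.0006558295
far out dir 1.4868 pt 0.6777073 0.18872206 res 0.00068147416
left out dir -0.0844 pt 0.55225414 0.33545485 res 0.00064414914
corner [0.66203153 0.30098876]
101 127Traceback (most recent call last):
  File "<stdin>", line 37, in <module>
  File "<stdin>", line 32, in comp
    return _wrapfunc(a, 'argmax', axis=axis, out=out, **kwds)
    return bound(*args, **kwds)
ValueError: attempt to get argmax of an empty sequence
```

Board yaw is −0.0855, consistent across four edges. The inner corner is at (0.662, 0.301). The plate is at (0.5515, 0.204) with yaw −0.197. The hole I predict from the plate is within 0.5 mm of the measured one. Next are the tools, and the first move target.

```bash
cat >> h.py <<'E'
def go(pos,xt,yt):
    """shift and turn (tool axes) from the measured pose to TCP pos with tool x=xt, y=yt"""
    o=bot.observe(); r=R.from_quat(o["tool_rot"]); xt=np.array(xt,float);xt/=np.linalg.norm(xt)
    yt=np.array(yt,float); yt-=yt@xt*xt; yt/=np.linalg.norm(yt); best=None
    for s in(1,-1):
        g=R.from_matrix(np.c_[xt,s*yt,np.cross(xt,s*yt)]); v=(r.inv()*g).as_rotvec()
        print("flip" if s<0 else "same", "shift",r.inv().apply(np.array(pos)-o["tcp_pos"]).round(4),"turn",v.round(4), "deg",np.degrees(np.linalg.norm(v)).round(1))
    print("q",o["joint_positions"].round(2))
E
python3 - <<'E'
from h import *
t=cv2.imread("pics/top0.png"); s=cv2.imread("pics/scene0.png")
d=(cv2.cvtColor(t,cv2.COLOR_BGR2HSV)[...,2]<60).astype(np.uint8)
g=s.astype(float)[...,2]; 
print([np.percentile(g[150:200,240:330],p) for p in(1,5,20,50)], s[155,261], s[185,275])
def comp(d,box):
    x0,y0,x1,y1=box; z=np.zeros_like(d); z[y0:y1,x0:x1]=d[y0:y1,x0:x1]
    n,l,st,ce=cv2.connectedComponentsWithStats(z)
    i=1+np.argmax(st[1:,4]); return ce[i],st[i],l==i
gg=cv2.GaussianBlur(s,(3,3),0).astype(float).sum(2)
sb=[(250,140,275,175),(276,155,294,184),(303,165,322,196)]; tb=[(405,195,430,235),(370,195,390,225),(332,188,352,218)]
C=[]
for a,b in zip(sb,tb):
    reg=gg[a[1]:a[3],a[0]:a[2]]; th=(reg.min()+np.percentile(reg,80))/2
    ca,sa,ma=comp((gg<th).astype(np.uint8),a); cb,sb_,mb=comp(d,b); p,e=tri(ca,cb); C.append(p)
    print("th",th,reg.min(),ca.round(1),sa,cb.round(1),sb_,"->",p.round(4),"gap",round(e,4))
    for mm in(ma,mb):
        ys,xs=np.nonzero(mm); w,V=np.linalg.eigh(np.cov(np.c_[xs,ys].T)); print("   axis",V[:,1].round(3),"len,wid",np.sqrt(12*w[1]).round(1),(4*np.sqrt(w[0])).round(1))
C=np.array(C)
for i,j in((0,2),(0,1),(1,2)):
    v=C[j]-C[i]; print("yaw",np.arctan2(-v[0],v[1]),np.linalg.norm(v))
# push start pose 1: fingers along board y, in front of the plate
yaw=-.0855; xb=np.array([np.cos(yaw),np.sin(yaw),0]); yb=np.array([-xb[1],xb[0],0]); c=np.array([.5515,.2041,0])
p=c-.075*xb; p[2]=.1; go(p,[0,0,-1],yb)
E
```

```text
[np.float64(102.0), np.float64(103.0), np.float64(112.0), np.float64(120.0)] [ 82  81 104] [ 90  94 121]
th 288.5 262.0 [260.6 158.9] [253 146  15  26 254] [417.6 216.1] [410 203  16  28 304] -> [ 0.4991 -0.3023  0.1341] gap 0.0001
   axis [-0.265  0.964] len,wid 25.5 11.4
   axis [0.275 0.962] len,wid 25.7 13.2
th 288.0 261.0 [284.9 171.5] [278 158  13  25 145] [379.7 207. ] [373 198  13  22 171] -> [ 0.5191 -0.2109  0.1355] gap 0.0013
   axis [-0.279  0.96 ] len,wid 26.4 7.9
   axis [0.156 0.988] len,wid 21.3 10.3
th 287.0 261.0 [311.7 179.5] [303 165  19  30 237] [342.4 202.6] [337 192  12  23 224] -> [ 0.5273 -0.1209  0.1471] gap 0.003
   axis [-0.333  0.943] len,wid 32.1 9.2
   axis [-0.021  1.   ] len,wid 21.7 11.8
yaw -0.15426832860763204 0.1839998846820306
yaw -0.21558078756960333 0.09360020260788665
yaw -0.09072446581056694 0.09105976861455783
same shift [ 0.1048 -0.2353  0.3962] turn [-0.2063 -0.0005  0.0019] deg 11.8
flip shift [ 0.1048 -0.2353  0.3962] turn [2.9353e+00 2.9000e-03 7.0000e-04] deg 168.2
q [ 1.13  0.21  1.54 -0.    1.39 -0.15]
```

The triangulated spacings between tools come out near 92 mm against the 90 mm given. The rack yaw still needs refining. First, the plate push.

```bash
python3 -m handwheel '[0.105,-0.235,0.396,-0.206,0,0.002,-0.28, 0.105,-0.235,0.396,-0.206,0,0.002,-0.28, 0.105,-0.235,0.396,-0.206,0,0.002,-0.28, 0.105,-0.235,0.396,-0.206,0,0.002,-0.28, 0.105,-0.235,0.396,-0.206,0,0.002,-0.28, 0.105,-0.235,0.396,-0.206,0,0.002,-0.28, 0.105,-0.235,0.396,-0.206,0,0.002,-0.28, 0.105,-0.235,0.396,-0.206,0,0.002,-0.28]'
python3 - <<'E'
from h import *
yaw=-.0855; xb=np.array([np.cos(yaw),np.sin(yaw),0]); yb=np.array([-xb[1],xb[0],0]); c=np.array([.5515,.2041,0])
p=c-.075*xb; p[2]=.1; go(p,[0,0,-1],yb)
E
```

```text
t: 0.9
tcp_pos: [0.4283, 0.2638, 0.1165]
tool_rot: [0.031, 0.706, -0.03, 0.706]
wrist_force: [0.1, 0.5, 0.1]
opening: 0.0604
same shift [ 0.0164 -0.049   0.0528] turn [-0.0004 -0.     -0.002 ] deg 0.1
flip shift [ 0.0164 -0.049   0.0528] turn [ 3.1412e+00 -3.1000e-03  1.0000e-04] deg 180.0
q [ 0.38  0.15  1.81  0.    1.19 -1.11]
```

```bash
python3 -m handwheel '[0.0164,-0.049,0.053,0,0,-0.002,-0.28, 0.0164,-0.049,0.053,0,0,-0.002,-0.28, 0.0164,-0.049,0.053,0,0,-0.002,-0.28, 0.055,-0.049,0.053,0,0,-0.002,-0.28, 0.085,-0.049,0.053,0,0,-0.002,-0.28, 0.094,-0.049,0.053,0,0,-0.002,-0.28, 0.094,-0.049,0.053,0,0,-0.002,-0.28]'
python3 - <<'E'
from h import *
yaw=-.0855; xb=np.array([np.cos(yaw),np.sin(yaw),0]); yb=np.array([-xb[1],xb[0],0]); K=np.array([.662,.301,0])
o=bot.observe(); v=K-o["tcp_pos"]; print(o["tcp_pos"],"to fence x,y",v@xb,v@yb)
p=K-.088*xb-(v@yb)*yb; p[2]=.0215; go(p,[0,0,-1],yb)
E
```

```text
t: 1.6
tcp_pos: [0.474, 0.2128, 0.0217]
tool_rot: [0.03, 0.708, -0.03, 0.705]
wrist_force: [0.0, 0.4, 0.4]
opening: 0.0598
[0.47400285 0.21279744 0.02169253] to fence x,y 0.17977827734545276 0.10393454292450705
same shift [-0.0002 -0.0001  0.0918] turn [ 0.0008 -0.0037  0.0011] deg 0.2
flip shift [-0.0002 -0.0001  0.0918] turn [-3.1408e+00 -1.8000e-03 -5.9000e-03] deg 180.0
q [ 0.26  0.33  1.82  0.    1.   -1.23]
```

Push in +x, tool z, in steps of about 12 mm per row, stopping 4 mm short.

```bash
python3 -m handwheel '[0,0,0.012,0,0,0,-0.28, 0,0,0.024,0,0,0,-0.28, 0,0,0.036,0,0,0,-0.28, 0,0,0.048,0,0,0,-0.28, 0,0,0.06,0,0,0,-0.28, 0,0,0.072,0,0,0,-0.28, 0,0,0.082,0,0,0,-0.28, 0,0,0.088,0,0,0,-0.28]'
python3 -m handwheel '[0,0,0.002,0,0,0,-0.28, 0,0,0.004,0,0,0,-0.28]'
python3 -m handwheel '[0,0,0.001,0,0,0,-0.28, 0,0,0.002,0,0,0,-0.28]'
```

```text
t: 2.4
tcp_pos: [0.5641, 0.2046, 0.0229]
tool_rot: [0.03, 0.707, -0.031, 0.706]
wrist_force: [-10.7, 1.2, 9.5]
opening: 0.0604
t: 2.6
tcp_pos: [0.5641, 0.2046, 0.0224]
tool_rot: [0.03, 0.71, -0.031, 0.703]
wrist_force: [-12.6, 0.9, 10.2]
opening: 0.0606
t: 2.8
tcp_pos: [0.5642, 0.2046, 0.0224]
tool_rot: [0.03, 0.711, -0.031, 0.702]
wrist_force: [-15.6, 0.5, 12.0]
opening: 0.0604
```

The plate is against the far fence: force 15 N, TCP 89 mm from the fence against the 88 mm expected. Back off, lift and look.

```bash
python3 -m handwheel '[0,0,-0.02,0,0,0,-0.28, -0.03,0,-0.03,0,0,0,-0.1, -0.08,0,-0.03,0,0,0,-0.1, -0.09,-0.05,-0.04,0.15,0,0,0.1, -0.09,-0.1,-0.04,0.3,0,0,0.1,-0.09,-0.12,-0.04,0.45,0,0,0.1]'
cat > board.py <<'E'
from h import *
yaw=-.0855; xb=np.array([np.cos(yaw),np.sin(yaw),0]); yb=np.array([-xb[1],xb[0],0]); K=np.array([.662,.301,0])
def plate(f):
    t=snap("top",f)[...,::-1]
    hsv=cv2.cvtColor(np.ascontiguousarray(t),cv2.COLOR_BGR2HSV)
    m=((hsv[...,1]<70)&(hsv[...,2]>110)).astype(np.uint8); m[:,:165]=0;m[:,262:]=0;m[:150]=0;m[240:]=0
    cs,_=cv2.findContours(m,cv2.RETR_EXTERNAL,cv2.CHAIN_APPROX_NONE); k=max(cs,key=cv2.contourArea)
    P=onz("top",k[:,0].astype(float),.028); r=cv2.minAreaRect((P[:,:2]*1000).astype(np.float32)); print(r)
    v=K-np.array([*r[0],0])/1000; print("centre to far, left fence",v@xb,v@yb)
    # hole: hole inside the mask
    x,y,w,h=cv2.boundingRect(k); fl=cv2.drawContours(np.zeros_like(m),[k],-1,1,-1); hl=fl*(1-m)
    n,l,st,ce=cv2.connectedComponentsWithStats(hl)
    for i in range(1,n):
        if st[i,4]>8: H=onz("top",ce[i],.028)[0]; v=K-H; print("hole",st[i,4],H,"to fences",v@xb,v@yb)
E
python3 - <<'E'
from board import *
plate("pics/top1.png")
print("bottle",onz("top",[261,102],.115), "offcut",onz("top",[340,115],.03))
p=K-.04*xb-.195*yb; p[2]=.1; go(p,[0,0,-1],xb)
E
```

```text
t: 3.4
tcp_pos: [0.5209, 0.0852, 0.1143]
tool_rot: [0.19, 0.68, -0.19, 0.683]
wrist_force: [0.3, 0.1, -0.5]
opening: 0.0423
((640.667236328125, 199.2427520751953), (109.4323501586914, 29.720552444458008), 88.87783813476562)
centre to far, left fence 0.012565188832467444 0.10320726883662155
bottle [[0.77401244 0.07693854 0.115     ]] offcut [[ 0.77017724 -0.12340624  0.03      ]]
same shift [0.014  0.0673 0.0582] turn [ 1.1069  0.0045 -0.0015] deg 63.4
flip shift [0.014  0.0673 0.0582] turn [-2.0347e+00  1.7000e-03  5.1000e-03] deg 116.6
q [-0.    0.2   1.75 -0.    1.19 -1.02]
```

View pics/top1.png

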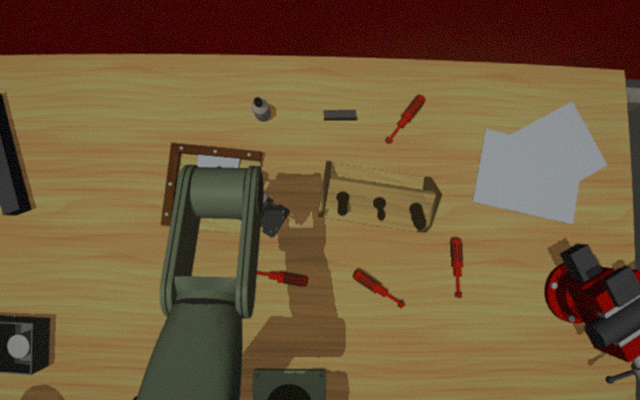

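The plate is at the far fence, about 103 mm (centre) from the left fence, so it needs to travel about 48 mm more. The bottle is at (261,108) and the offcut at (340,115), both undisturbed.

```bash
python3 -m handwheel '[0.014,0.0673,0.058,1.107,0.004,0,0.1, 0.014,0.0673,0.058,1.107,0.004,0,0.1, 0.014,0.0673,0.058,1.107,0.004,0,0.1, 0.014,0.0673,0.058,1.107,0.004,0,0.1, 0.014,0.0673,0.058,1.107,0.004,0,0.1, 0.014,0.0673,0.058,1.107,0.004,0,0.1, 0.014,0.0673,0.058,1.107,0.004,0,0.1, 0.014,0.0673,0.058,1.107,0.004,0,0.1]'
python3 - <<'E'
from board import *
p=K-.041*xb-.190*yb; p[2]=.0225; go(p,[0,0,-1],xb)
E
```

```text
t: 4.25
tcp_pos: [0.605, 0.1168, 0.0989]
tool_rot: [0.519, 0.482, -0.517, 0.48]
wrist_force: [-0.4, -0.3, -0.5]
opening: 0.0427
same shift [ 0.0764 -0.      0.0019] turn [ 0.0115 -0.0033  0.    ] deg 0.7
flip shift [ 0.0764 -0.      0.0019] turn [-3.1301 -0.     -0.0051] deg 179.3
q [0.05 0.39 1.53 0.   1.21 0.12]
```

```bash
python3 -m handwheel '[0.03,0,0.002,0.0115,-0.003,0,0.1, 0.06,0,0.002,0.0115,-0.003,0,0.1, 0.076,0,0.002,0.0115,-0.003,0,0.1, 0.076,0,0.002,0.0115,-0.003,0,0.1]'
python3 - <<'E'
from board import *
p=K-.041*xb-.118*yb; p[2]=.0225; go(p,[0,0,-1],xb)
E
```

```text
t: 4.65
tcp_pos: [0.6025, 0.1149, 0.0206]
tool_rot: [-0.519, -0.48, 0.522, -0.478]
wrist_force: [0.1, 0.2, 0.3]
opening: 0.0421
same shift [-0.002   0.0026 -0.0725] turn [0.003  0.0003 0.0052] deg 0.3
flip shift [-0.002   0.0026 -0.0725] turn [-3.1386e+00 -8.1000e-03  5.0000e-04] deg 179.8
q [0.05 0.49 1.58 0.   1.08 0.13]
```

```bash
python3 -m handwheel '[-0.002,0.002,-0.012,0,0,0,0.1, -0.002,0.002,-0.024,0,0,0,0.1, -0.002,0.002,-0.036,0,0,0,0.1, -0.002,0.002,-0.046,0,0,0,0.1, -0.002,0.002,-0.056,0,0,0,0.1, -0.002,0.002,-0.064,0,0,0,0.1, -0.002,0.002,-0.068,0,0,0,0.1, -0.002,0.002,-0.07,0,0,0,0.1]'
python3 -m handwheel '[0,0,-0.002,0,0,0,0.1, 0,0,-0.004,0,0,0,0.1]'
python3 - <<'E'
from board import *
o=bot.observe(); v=K-o["tcp_pos"]; print("to fence",v@xb,v@yb,o["wrist_force"])
E
```

```text
t: 5.45
tcp_pos: [0.6116, 0.1846, 0.0252]
tool_rot: [-0.52, -0.479, 0.521, -0.478]
wrist_force: [-0.6, -4.0, 1.9]
opening: 0.0423
t: 5.65
tcp_pos: [0.6117, 0.1864, 0.025]
tool_rot: [-0.519, -0.479, 0.522, -0.479]
wrist_force: [-2.2, -10.3, 4.5]
opening: 0.0424
to fence 0.0403470775872483 0.1185047758228983 [ -2.19908949 -10.27357774   4.50871855]
```

Contact at 118.5 mm against 118 mm expected. One firmer press, then retreat and reseat against the far fence.

```bash
python3 -m handwheel '[0,0,-0.002,0,0,0,0.1, 0,0,-0.002,0,0,0,0.1]'
python3 -m handwheel '[0,0,0.02,0,0,0,0.1, -0.03,0,0.03,0,0,0,0.1, -0.075,0,0.03,0,0,0,0.1, -0.075,-0.05,0.02,-0.15,0,0,-0.28, -0.075,-0.095,-0.01,-0.3,0,0,-0.28, -0.075,-0.095,-0.03,-0.45,0,0,-0.28, -0.075,-0.095,-0.06,-0.6,0,0,-0.28, -0.075,-0.095,-0.06,-0.75,0,0,-0.28]'
python3 - <<'E'
from board import *
p=K-.110*xb-.06*yb; p[2]=.1; go(p,[0,0,-1],yb)
E
```

```text
t: 5.85
tcp_pos: [0.6117, 0.1864, 0.025]
tool_rot: [-0.518, -0.478, 0.523, -0.479]
wrist_force: [-1.7, -11.1, 4.2]
opening: 0.0425
t: 6.65
tcp_pos: [0.5215, 0.2618, 0.1001]
tool_rot: [0.307, 0.639, -0.305, 0.636]
wrist_force: [-0.2, -1.3, 0.3]
opening: 0.06
same shift [-0.      0.0131  0.0249] turn [-0.8099 -0.0037 -0.0023] deg 46.4
flip shift [-0.      0.0131  0.0249] turn [ 2.3317 -0.0029  0.0045] deg 133.6
q [ 0.31  0.33  1.62  0.    1.19 -0.36]
```

```bash
python3 -m handwheel '[0,0.013,0,-0.15,0,0,-0.28, 0,0.013,0,-0.3,0,0,-0.28, 0,0.013,0,-0.45,0,0,-0.28, 0,0.013,0,-0.6,0,0,-0.28, 0,0.013,0,-0.75,-0.004,0,-0.28, 0,0.013,0.0,-0.81,-0.004,0,-0.28, 0.04,0.013,0.0,-0.81,-0.004,0,-0.28, 0.07,0.013,0.0,-0.81,-0.004,0,-0.28]'
python3 - <<'E'
from board import *
o=bot.observe(); v=K-o["tcp_pos"]; print("to fence",v@xb,v@yb,o["tcp_pos"])
p=K-.088*xb-.057*yb; p[2]=.0225; go(p,[0,0,-1],yb)
E
```

```text
t: 7.45
tcp_pos: [0.5323, 0.2669, 0.0292]
tool_rot: [0.034, 0.706, -0.033, 0.707]
wrist_force: [-0.1, 0.2, 0.0]
opening: 0.0601
to fence 0.12633212078915423 0.045064526419845576 [0.53228103 0.26688833 0.0292034 ]
same shift [ 0.0068 -0.0116  0.0384] turn [-0.0096  0.0016 -0.0008] deg 0.6
flip shift [ 0.0068 -0.0116  0.0384] turn [ 3.132e+00 -1.200e-03 -2.600e-03] deg 179.4
q [ 0.32  0.44  1.63  0.    1.07 -1.16]
```

```bash
python3 -m handwheel '[0.006,-0.011,0.005,-0.0096,0,0,-0.28, 0.008,-0.011,0.012,-0.0096,0,0,-0.28, 0.008,-0.011,0.022,-0.0096,0,0,-0.28, 0.008,-0.011,0.03,-0.0096,0,0,-0.28, 0.008,-0.011,0.035,-0.0096,0,0,-0.28,0.008,-0.011,0.038,-0.0096,0,0,-0.28]'
python3 -m handwheel '[0,0,0.002,0,0,0,-0.28, 0,0,0.003,0,0,0,-0.28]'
python3 - <<'E'
from board import *
o=bot.observe(); v=K-o["tcp_pos"]; print("to fence",v@xb,v@yb,o["tcp_pos"])
E
```

```text
t: 8.05
tcp_pos: [0.5681, 0.2522, 0.0231]
tool_rot: [0.03, 0.707, -0.03, 0.705]
wrist_force: [-8.2, 1.6, 6.7]
opening: 0.0604
t: 8.25
tcp_pos: [0.5681, 0.2522, 0.0227]
tool_rot: [0.029, 0.709, -0.03, 0.704]
wrist_force: [-12.1, 1.1, 10.1]
opening: 0.0603
to fence 0.08936127690910589 0.05665426366563024 [0.56812711 0.25218377 0.0227042 ]
```

The reseat is consistent: the same 89.3 mm stop as before. Retreat to a parking pose short of the rack and take both pictures.

```bash
python3 -m handwheel '[0,0,-0.02,0,0,0,-0.28, -0.03,0,-0.03,0,0,0,-0.28, -0.08,0,-0.05,0,0,0,-0.28, -0.13,-0.03,-0.08,0,0,0,-0.28, -0.18,-0.07,-0.1,0,0,0,-0.28, -0.21,-0.11,-0.13,0,0,0,-0.28, -0.22,-0.15,-0.16,0,0,0,-0.28, -0.22,-0.19,-0.19,0,0,0,-0.28]'
python3 -m handwheel '[0,-0.05,-0.03,0,0,0,-0.28, 0,-0.1,-0.03,0,0,0,-0.28]'
python3 - <<'E'
from board import *
plate("pics/top2.png")
s=snap("scene","pics/scene2.png")[...,::-1]; t=cv2.imread("pics/top2.png")
W=np.zeros((600,800,3),np.uint8)
W[:360,:520]=cv2.resize(t[150:240,315:445],(520,360),interpolation=cv2.INTER_CUBIC)
W[:240,530:790]=cv2.resize(t[140:236,160:264],(260,240),interpolation=cv2.INTER_CUBIC)
c=s[140:240,225:335].astype(float); c=(c-c.min((0,1)))/(np.percentile(c,99.5,(0,1))-c.min((0,1)))*255
W[240+0:600,530:800]=0
cc=cv2.resize(np.clip(c,0,255).astype(np.uint8),(264,240),interpolation=cv2.INTER_CUBIC); W[250:490,530:794]=cc
cv2.imwrite("pics/crop2.png",W)
E
```

```text
t: 9.05
tcp_pos: [0.3934, 0.1068, 0.2386]
tool_rot: [0.029, 0.703, -0.03, 0.71]
wrist_force: [0.4, -0.8, 1.2]
opening: 0.0599
t: 9.25
tcp_pos: [0.3536, 0.0173, 0.2363]
tool_rot: [0.028, 0.705, -0.029, 0.708]
wrist_force: [1.2, -0.2, -0.2]
opening: 0.0603
((616.5989379882812, 249.9439239501953), (109.70372009277344, 80.59342956542969), 85.00422668457031)
centre to far, left fence 0.040875238642637715 0.05474663641999194
hole 29 [0.61167369 0.26935275 0.028     ] to fences 0.04743992769258832 0.03582930785246979
```

View pics/crop2.png

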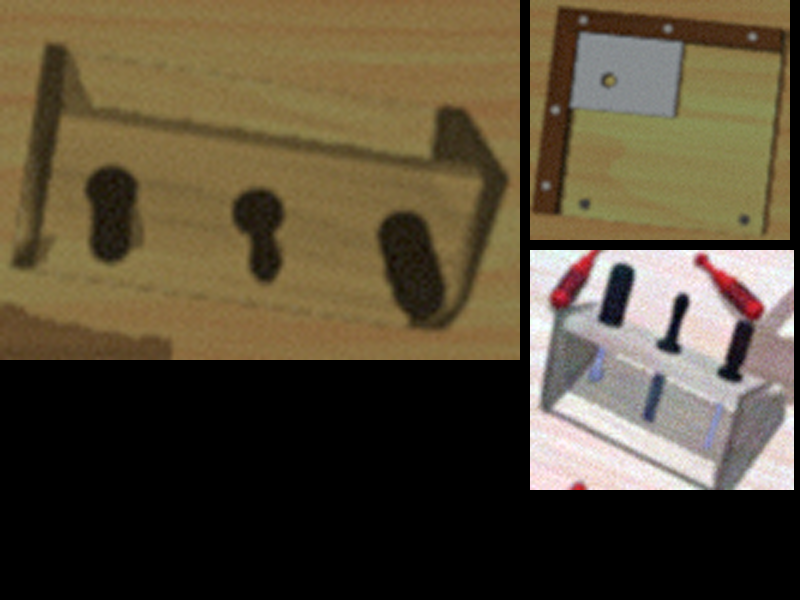

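The plate sits flush in the corner (yaw −0.087 against −0.0855; centre 40.9/54.7 mm from the fences). That agrees with the contact positions to under 1 mm. For the rack, I use the shoulder circles in the top view at (342.7,197.5), (379.5,203.2) and about (416,208.3).

Run:
```python
from board import *
px=np.array([[111,190],[258,213],[404,233]])/4.0+[314.6,149.6]
Q=onz("top",px,.113); print(Q.round(4)); 
for i,j in((2,0),(2,1),(1,0)):
    v=Q[j]-Q[i]; print("yaw",np.arctan2(-v[0],v[1]).round(4),np.linalg.norm(v).round(4))
# slope board top edge
e=onz("top",np.array([[95,108],[480,170]])/4.0+[314.6,149.6],.14); v=e[0]-e[1]; print("edge yaw",np.arctan2(-v[0],v[1]))
f=onz("top",np.array([[40,270],[410,325]])/4.0+[314.6,149.6],.0); v=f[0]-f[1]; print("front yaw",np.arctan2(-v[0],v[1]))
f=onz("top",np.array([[95,55],[420,118]])/4.0+[314.6,149.6],.0); v=f[0]-f[1]; print("back yaw",np.arctan2(-v[0],v[1]))
for psi in(-.13,-.15,-.17):
    a=np.array([-np.sin(.6)*np.cos(psi),-np.sin(.6)*np.sin(psi),np.cos(.6)])
    ry=np.array([-np.sin(psi),np.cos(psi),0]); m=Q.mean(0); m[2]=.110
    mouth=m-.09*ry
    for n in("scene","top"): print(psi,n,proj(n,[mouth,mouth+.042*a,mouth+.079*a, mouth+.0395*a]).round(1).tolist())
    print(mouth.round(4),(mouth+.042*a).round(4),a.round(4))
# blob ends along axis in both images
t=cv2.imread("pics/top2.png").astype(float).sum(2); s=cv2.GaussianBlur(cv2.imread("pics/scene2.png"),(3,3),0).astype(float).sum(2)
for nm,g,box,th in(("top",t,(405,195,430,235),150),("scene",s,(250,140,275,175),288)):
    x0,y0,x1,y1=box; m=np.zeros(g.shape,np.uint8); m[y0:y1,x0:x1]=g[y0:y1,x0:x1]<th
    n,l,st,ce=cv2.connectedComponentsWithStats(m); i=1+np.argmax(st[1:,4]); k=cv2.findContours((l==i).astype(np.uint8),0,1)[0][0]
    print(nm,st[i],ce[i].round(1),cv2.minAreaRect(k))
```

```text
[[ 0.5432 -0.1248  0.113 ]
 [ 0.5305 -0.214   0.113 ]
 [ 0.5196 -0.3033  0.113 ]]
yaw -0.131 0.18
yaw -0.1214 0.09
yaw -0.1406 0.0901
edge yaw -0.14327803582629917
front yaw -0.1346438785187138
back yaw -0.17460991703431475
-0.13 scene [[258.0, 168.6], [261.4, 156.0], [264.4, 144.6], [261.2, 156.7]]
-0.13 top [[415.3, 208.0], [418.0, 217.2], [420.5, 226.0], [417.8, 216.7]]
[ 0.5194 -0.3032  0.11  ] [ 0.4959 -0.3002  0.1447] [-0.5599  0.0732  0.8253]
-0.15 scene [[258.3, 168.3], [261.8, 155.7], [265.0, 144.3], [261.6, 156.4]]
-0.15 top [[415.2, 208.7], [417.7, 218.0], [420.0, 226.8], [417.5, 217.4]]
[ 0.5177 -0.303   0.11  ] [ 0.4942 -0.2995  0.1447] [-0.5583  0.0844  0.8253]
-0.17 scene [[258.6, 167.9], [262.3, 155.4], [265.6, 144.1], [262.1, 156.1]]
-0.17 top [[415.1, 209.5], [417.3, 218.7], [419.5, 227.5], [417.2, 218.1]]
[ 0.5159 -0.3027  0.11  ] [ 0.4925 -0.2987  0.1447] [-0.5565  0.0955  0.8253]
top [410 203  19  29 319] [417.9 216.6] ((418.0881652832031, 217.4458465576172), (30.012758255004883, 12.547140121459961), 72.47443389892578)
scene [253 146  15  26 249] [260.7 158.8] ((261.0, 158.50001525878906), (10.164680480957031, 26.235864639282227), 15.945395469665527)
```

The circle spacing is exactly 90/180 mm at the right height. I take rack yaw −0.137 and grip centre about (0.495, −0.300, 0.145). Now the pregrasp along the tool's axis, 90 mm back.

```bash
cat > cs.py <<'E'
from board import *
psi=-.137; a=np.array([-np.sin(.6)*np.cos(psi),-np.sin(.6)*np.sin(psi),np.cos(.6)]); ry=np.array([-np.sin(psi),np.cos(psi),0])
grip=np.array([.5188,-.3031,.110])+.042*a; T=grip-.019*a
E
python3 - <<'E'
from cs import *
print((T+.09*a)); go(T+.09*a,-a,ry)
E
```

```text
[ 0.45559324 -0.29438609  0.20326292]
same shift [ 0.035  -0.2956  0.1293] turn [ 0.0416 -0.5941 -0.0086] deg 34.1
flip shift [ 0.035  -0.2956  0.1293] turn [-2.9648  0.0131 -0.9076] deg 177.7
q [-0.21 -0.33  1.98 -0.    1.48 -1.68]
```

```bash
python3 -m handwheel '[-0.01,-0.05,0,0.005,-0.1,0,-0.5, -0.01,-0.1,0.01,0.01,-0.2,0,-0.5, -0.005,-0.15,0.03,0.02,-0.3,0,-0.5, 0,-0.195,0.05,0.03,-0.4,0,-0.5, 0.01,-0.235,0.08,0.0416,-0.5,-0.009,-0.5, 0.02,-0.27,0.105,0.0416,-0.594,-0.009,-0.5, 0.035,-0.2956,0.129,0.0416,-0.594,-0.009,-0.5, 0.035,-0.2956,0.129,0.0416,-0.594,-0.009,-0.5]'
python3 - <<'E'
from cs import *
go(T+.09*a,-a,ry); go(T,-a,ry)
E
```

```text
t: 10.15
tcp_pos: [0.459, -0.2899, 0.1971]
tool_rot: [0.034, 0.469, -0.055, 0.881]
wrist_force: [0.6, 0.5, 0.4]
opening: 0.0704
same shift [-0.0067 -0.0048  0.0011] turn [ 0.0019 -0.0085 -0.0107] deg 0.8
flip shift [-0.0067 -0.0048  0.0011] turn [-3.1397  0.0168 -0.0133] deg 179.9
q [-1.01 -0.16  2.06  0.57  0.93 -2.73]
same shift [ 0.0833 -0.0058  0.0019] turn [ 0.0019 -0.0085 -0.0107] deg 0.8
flip shift [ 0.0833 -0.0058  0.0019] turn [-3.1397  0.0168 -0.0133] deg 179.9
q [-1.01 -0.16  2.06  0.57  0.93 -2.73]
```

Joint 6 is near its limit (−2.73), so I take the half-turned grasp instead, turning + about tool x in place.

```bash
python3 -m handwheel '[-0.006,-0.005,0.001,0.149,0,0,-0.5, -0.006,-0.005,0.001,0.298,0,0,-0.5, -0.006,-0.005,0.001,0.447,0,0,-0.5, -0.006,-0.005,0.001,0.596,0,0,-0.5, -0.006,-0.005,0.001,0.745,0,0,-0.5, -0.006,-0.005,0.001,0.894,0,0,-0.5, -0.006,-0.005,0.001,1.043,0,0,-0.5, -0.006,-0.005,0.001,1.19,0,0,-0.5]'
python3 -m handwheel '[0,0,0,0.149,0,0,-0.5, 0,0,0,0.298,0,0,-0.5, 0,0,0,0.447,0,0,-0.5, 0,0,0,0.596,0,0,-0.5, 0,0,0,0.745,0,0,-0.5, 0,0,0,0.894,0,0,-0.5, 0,0,0,1.043,0,0,-0.5, 0,0,0,1.19,0,0,-0.5]'
python3 - <<'E'
from cs import *
go(T+.08*a,-a,ry)
E
```

```text
t: 10.95
tcp_pos: [0.4564, -0.2915, 0.2078]
tool_rot: [0.521, 0.355, -0.308, 0.712]
wrist_force: [0.2, 0.5, 0.5]
opening: 0.0706
t: 11.75
tcp_pos: [0.4565, -0.2915, 0.2078]
tool_rot: [0.831, 0.121, -0.454, 0.298]
wrist_force: [-0.2, -0.2, 0.1]
opening: 0.0704
same shift [0.0135 0.0002 0.0042] turn [-2.3761e+00 -1.0800e-02 -6.0000e-04] deg 136.1
flip shift [0.0135 0.0002 0.0042] turn [ 7.655e-01 -5.000e-04  8.600e-03] deg 43.9
q [-1.02 -0.18  2.05  0.57  0.95 -0.35]
```

```bash
python3 -m handwheel '[0,0,0.004,0.149,0,0,-0.5, 0,0,0.004,0.298,0,0.003,-0.5, 0,0,0.004,0.447,0,0.006,-0.5, 0,0,0.004,0.596,0,0.009,-0.5, 0.01,0,0.004,0.7655,0,0.009,-0.5, 0.0135,0,0.004,0.7655,0,0.009,-0.5]'
python3 - <<'E'
from cs import *
go(T,-a,ry)
t=snap("top","pics/top3.png")[...,::-1]; s=snap("scene","pics/scene3.png")[...,::-1]
W=np.zeros((400,800,3),np.uint8)
W[:,:400]=cv2.resize(t[150:250,345:445],(400,400),interpolation=cv2.INTER_CUBIC)
c=s[100:200,210:310].astype(float); c=(c-c.min((0,1)))/(np.percentile(c,99.5,(0,1))-c.min((0,1)))*255
W[:,400:]=cv2.resize(np.clip(c,0,255).astype(np.uint8),(400,400),interpolation=cv2.INTER_CUBIC)
cv2.imwrite("pics/crop3.png",W)
E
```

```text
t: 12.35
tcp_pos: [0.4612, -0.2948, 0.1943]
tool_rot: [0.883, -0.059, -0.466, -0.03]
wrist_force: [-0.6, 0.7, -0.1]
opening: 0.0706
same shift [ 0.0794  0.0004 -0.0004] turn [-3.1366e+00 -6.0000e-04 -0.0000e+00] deg 179.7
flip shift [ 0.0794  0.0004 -0.0004] turn [ 0.005  -0.      0.0004] deg 0.3
q [-1.01 -0.15  2.06  0.58  0.9   0.4 ]
```

View pics/crop3.png

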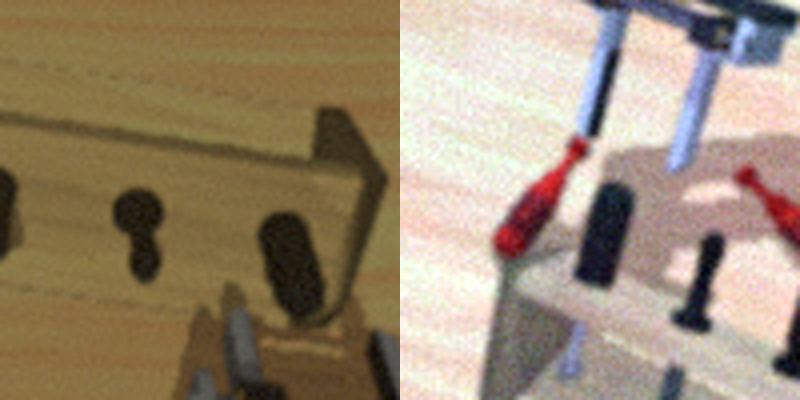

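Fingers straddle the handle's axis in both views: top-view handle end at about (300,310) in the crop, fingers at x≈238 and 385; scene fingertips at (590,135) and (680,165), handle between them. I check projected against seen before descending.

Run:
```python
from cs import *
o=bot.observe(); r=R.from_quat(o["tool_rot"]); y=r.apply([0,1,0]); p=o["tcp_pos"]
print("scene seen L(257.5,133.8) R(280,141) pred (crop coords)")
for n,off in(("scene",(210,100)),("top",(345,150))):
    for q in (p-.041*y,p,p+.041*y, T+.061*a+0*a, grip+.037*a, grip-.042*a, p-.041*y*1-.02*r.apply([1,0,0])): print(n,((proj(n,q)[0]-off)*4+((400,0) if n=="scene" else (0,0))).round(0))
```

```text
scene seen L(257.5,133.8) R(280,141) pred (crop coords)
scene [673. 168.]
scene [627. 149.]
scene [583. 131.]
scene [620. 172.]
scene [619. 178.]
scene [592. 274.]
scene [680. 143.]
top [234. 320.]
top [307. 330.]
top [379. 340.]
top [303. 310.]
top [301. 305.]
top [281. 233.]
top [239. 340.]
```

Agreement is within about 1–2 px. Descend along the axis, then grip.

```bash
python3 -m handwheel '[0.025,0.001,0,0.005,0,0,-0.5, 0.045,0.001,0,0.005,0,0,-0.5, 0.065,0.001,0,0.005,0,0,-0.5, 0.079,0.001,0,0.005,0,0,-0.5, 0.079,0.001,0,0.005,0,0,-0.5]' 30
python3 -m handwheel '[0,0,0,0,0,0,0.2, 0,0,0,0,0,0,0.4, 0,0,0,0,0,0,0.6, 0,0,0,0,0,0,0.8, 0,0,0,0,0,0,1, 0,0,0,0,0,0,1, 0,0,0,0,0,0,1]' 30
python3 - <<'E'
from cs import *
go(T,-a,ry)
E
```

```text
t: 12.95
tcp_pos: [0.5044, -0.3017, 0.1268]
tool_rot: [0.882, -0.059, -0.467, -0.032]
wrist_force: [-0.2, -0.3, 0.4]
opening: 0.0704
t: 13.65
tcp_pos: [0.5044, -0.303, 0.1286]
tool_rot: [0.882, -0.061, -0.466, -0.033]
wrist_force: [-1.8, 1.8, 2.8]
opening: 0.0299
same shift [ 0.0004 -0.0018 -0.0013] turn [ 3.1403e+00 -0.0000e+00 -8.0000e-04] deg 179.9
flip shift [ 0.0004 -0.0018 -0.0013] turn [-0.0013  0.0005 -0.    ] deg 0.1
q [-0.93  0.04  2.04  0.65  0.72  0.35]
```

The gripper holds 29.9 mm (the handle is 30 mm) with small side forces. Draw 125 mm straight out, slowly at first.

```bash
python3 -m handwheel '[-0.01,0,0,0,0,0,1, -0.022,0,0,0,0,0,1, -0.035,0,0,0,0,0,1, -0.05,0,0,0,0,0,1]'
python3 -m handwheel '[-0.02,0,0,0,0,0,1, -0.04,0,0,0,0,0,1, -0.06,0,0,0,0,0,1, -0.075,0,0,0,0,0,1]'
python3 - <<'E'
from cs import *
p=bot.observe()["tcp_pos"]; print((p-T)@a,(p-T)@ry,(p-T)@np.cross(a,ry))
go([p[0]-.03,p[1]+.05,.33],[0,0,-1],ry)
E
```

```text
t: 14.05
tcp_pos: [0.475, -0.2987, 0.1695]
tool_rot: [0.882, -0.061, -0.467, -0.032]
wrist_force: [-0.3, -0.4, -1.4]
opening: 0.0294
t: 14.45
tcp_pos: [0.433, -0.2934, 0.2324]
tool_rot: [0.882, -0.062, -0.466, -0.032]
wrist_force: [0.4, -0.7, -0.4]
opening: 0.0299
0.12680172633114795 -0.0021394139757801404 0.002117730668905561
same shift [-0.1013 -0.0453 -0.0247] turn [ 3.0008e+00 -2.6000e-03  9.2510e-01] deg 179.9
flip shift [-0.1013 -0.0453 -0.0247] turn [-0.0014 -0.5981 -0.0017] deg 34.3
q [-1.07 -0.25  2.06  0.56  1.03  0.42]
```

```bash
python3 -m handwheel '[-0.035,-0.015,-0.01,0,0,0,1, -0.07,-0.03,-0.02,0,-0.149,0,1, -0.101,-0.045,-0.025,0,-0.298,0,1, -0.101,-0.045,-0.025,0,-0.447,0,1, -0.101,-0.045,-0.025,-0.001,-0.598,-0.002,1, -0.101,-0.045,-0.025,-0.001,-0.598,-0.002,1]'
python3 - <<'E'
from cs import *
h=np.array([.6105,.2685,0]); go([h[0],h[1],.3],[0,0,-1],ry); go([h[0],h[1],.3],[0,0,-1],[0.2,1,0])
E
```

```text
t: 15.05
tcp_pos: [0.4064, -0.2442, 0.3277]
tool_rot: [-0.704, 0.046, 0.707, 0.049]
wrist_force: [0.1, -0.2, -2.1]
opening: 0.0297
same shift [ 0.0289 -0.5354 -0.1336] turn [-3.1391 -0.0048  0.0051] deg 179.9
flip shift [ 0.0289 -0.5354 -0.1336] turn [0.0025 0.0033 0.0031] deg 0.3
q [-0.72 -0.08  1.6   0.    1.63  0.98]
same shift [ 0.0289 -0.5354 -0.1336] turn [-3.0787 -0.0046  0.0052] deg 176.4
flip shift [ 0.0289 -0.5354 -0.1336] turn [0.0629 0.0033 0.003 ] deg 3.6
q [-0.72 -0.08  1.6   0.    1.63  0.98]
```

```bash
python3 -m handwheel '[0.003,-0.05,-0.012,0,0,0,1, 0.006,-0.1,-0.025,0,0,0,1, 0.009,-0.15,-0.037,0,0,0,1, 0.012,-0.2,-0.05,0,0,0,1, 0.015,-0.25,-0.062,0,0,0,1, 0.018,-0.3,-0.075,0,0,0,1, 0.02,-0.35,-0.087,0,0,0,1, 0.02,-0.39,-0.097,0.002,0.003,0.003,1]'
python3 - <<'E'
from cs import *
h=np.array([.6105,.2685,0]); go([h[0],h[1],.2],[0,0,-1],ry)
E
```

```text
t: 15.85
tcp_pos: [0.5521, 0.1274, 0.3101]
tool_rot: [0.707, -0.05, -0.704, -0.049]
wrist_force: [0.5, -0.6, -1.6]
opening: 0.0297
same shift [ 0.1102 -0.1479 -0.0374] turn [ 3.1379e+00 -1.0000e-03  7.9000e-03] deg 179.8
flip shift [ 0.1102 -0.1479 -0.0374] turn [-0.0037 -0.005  -0.0007] deg 0.4
q [ 0.08  0.13  1.42 -0.    1.59  1.79]
```

```bash
python3 -m handwheel '[0.01,-0.04,-0.01,0,0,0,1, 0.03,-0.08,-0.02,0,0,0,1, 0.06,-0.12,-0.03,0,0,0,1, 0.09,-0.148,-0.037,0,-0.005,0,1, 0.11,-0.148,-0.037,0,-0.005,0,1, 0.11,-0.148,-0.037,0,-0.005,0,1]'
python3 - <<'E'
from cs import *
o=bot.observe(); p=o["tcp_pos"]; xt=R.from_quat(o["tool_rot"]).apply([1,0,0]); print(p,xt)
t=snap("top","pics/top4.png")[...,::-1]; s=snap("scene","pics/scene4.png")[...,::-1]
for n in("scene","top"): print(n,proj(n,[p,p+.108*xt,[.6105,.2685,.028],[.662,.301,.018]]).round(1).tolist())
W=np.zeros((400,800,3),np.uint8)
W[:,:400]=cv2.resize(t[130:230,150:250],(400,400),interpolation=cv2.INTER_CUBIC)
c=s[180:280,360:460].astype(float); c=(c-c.min((0,1)))/(np.percentile(c,99.5,(0,1))-c.min((0,1)))*255
W[:,400:]=cv2.resize(np.clip(c,0,255).astype(np.uint8),(400,400),interpolation=cv2.INTER_CUBIC)
cv2.imwrite("pics/crop4.png",W)
E
```

```text
t: 16.45
tcp_pos: [0.6072, 0.2666, 0.1954]
tool_rot: [-0.702, 0.051, 0.709, 0.048]
wrist_force: [-1.5, 0.2, -2.2]
opening: 0.0299
[0.60716383 0.26657927 0.19540058] [-0.00956863 -0.00317835 -0.99994917]
scene [[440.3, 233.0], [431.1, 255.6], [427.0, 268.4], [433.3, 289.2]]
top [[168.8, 162.7], [184.5, 170.3], [191.0, 172.0], [180.8, 153.3]]
```

View pics/crop4.png

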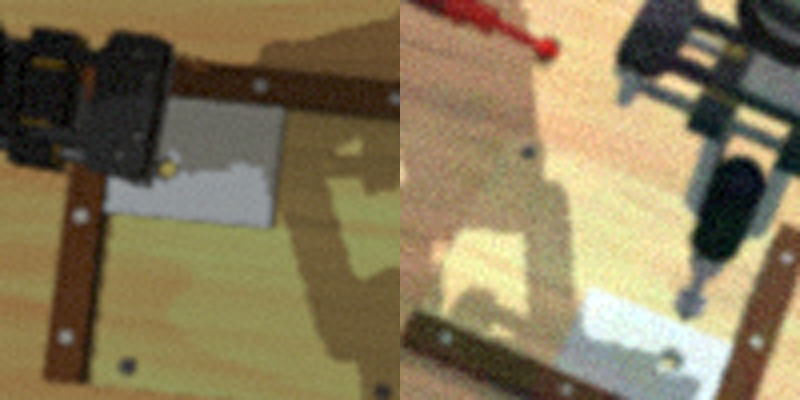

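In the scene crop the tip is at (686,316) and the hole at (671,360). The axis looks slightly tilted against the fingers, and the top view of the tip is blocked. Turning the hand about 74° about the vertical uncovers the tip for the top camera.

```bash
python3 -m handwheel '[0,0,0,-0.148,0,0,1, 0,0,0,-0.296,0,0,1, 0,0,0,-0.444,0,0,1, 0,0,0,-0.592,0,0,1, 0,0,0,-0.74,0,0,1, 0,0,0,-0.888,0,0,1, 0,0,0,-1.036,0,0,1, 0,0,0,-1.184,0,0,1]'
python3 - <<'E'
from cs import *
y=np.array([np.cos(np.radians(-23.6)),np.sin(np.radians(-23.6)),0])
go([.6105,.2685,.2],[0,0,-1],y)
E
```

```text
t: 17.35
tcp_pos: [0.6121, 0.267, 0.2037]
tool_rot: [0.613, 0.354, -0.611, 0.355]
wrist_force: [0.3, -0.4, -1.4]
opening: 0.0298
same shift [ 0.0037 -0.0021 -0.0005] turn [-0.1097 -0.0027 -0.0034] deg 6.3
flip shift [ 0.0037 -0.0021 -0.0005] turn [ 3.0319 -0.0052  0.004 ] deg 173.7
q [ 0.28  0.4   1.3  -0.    1.44  0.8 ]
```

```bash
python3 -m handwheel '[0.004,-0.002,0,-0.11,-0.003,-0.003,1, 0.004,-0.002,0,-0.11,-0.003,-0.003,1, 0.004,-0.002,0,-0.11,-0.003,-0.003,1]'
cat > look.py <<'E'
import sys; from cs import *
f=sys.argv[1]
t=snap("top",f"pics/top{f}.png")[...,::-1]; s=snap("scene",f"pics/scene{f}.png")[...,::-1]
o=bot.observe(); p=o["tcp_pos"]; xt=R.from_quat(o["tool_rot"]).apply([1,0,0]); print(p,xt,o["wrist_force"],o["opening"])
for n in("scene","top"): print(n,proj(n,[p-.056*xt,p,p+.023*xt,p+.108*xt,[.6105,.2685,.028],[.662,.301,.018]]).round(1).tolist())
W=np.zeros((400,800,3),np.uint8)
W[:,:400]=cv2.resize(t[130:210,150:230],(400,400),interpolation=cv2.INTER_CUBIC)
c=s[205:285,380:460].astype(float); c=(c-c.min((0,1)))/(np.percentile(c,99.5,(0,1))-c.min((0,1)))*255
W[:,400:]=cv2.resize(np.clip(c,0,255).astype(np.uint8),(400,400),interpolation=cv2.INTER_CUBIC)
cv2.imwrite(f"pics/crop{f}.png",W)
E
python3 look.py 5
```

```text
t: 17.65
tcp_pos: [0.6099, 0.2685, 0.1983]
tool_rot: [-0.592, -0.385, 0.594, -0.385]
wrist_force: [-0.8, -0.6, -0.5]
opening: 0.0296
[0.60962407 0.26877674 0.19750358] [-0.00273909 -0.00143277 -0.99999522] [ 0.47820162  0.32783465 -1.30817217] 0.029323548722105255
scene [[446.4, 220.2], [441.1, 233.5], [439.0, 238.7], [431.9, 256.4], [427.0, 268.4], [433.3, 289.2]]
top [[157.6, 156.8], [167.5, 161.4], [171.2, 163.2], [183.3, 168.9], [191.0, 172.0], [180.8, 153.3]]
```

View pics/crop5.png

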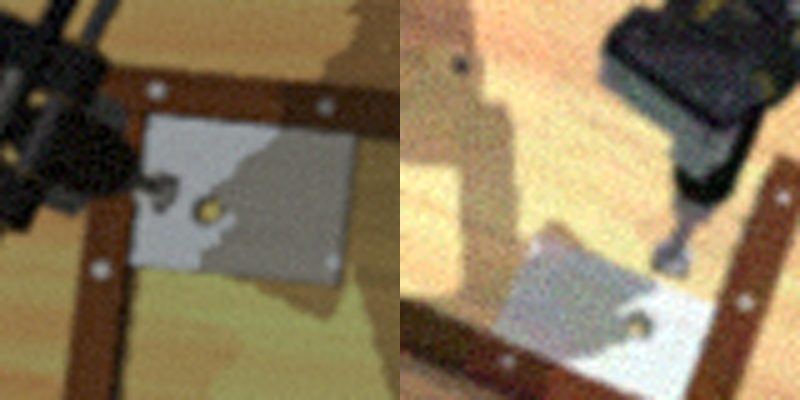

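In the top crop the cutter's back disc is at (163,190) and the hole at (209,210). In the scene crop the cutter is at (670,255) and the hole at (638,324). I triangulate both so that calibration bias cancels.

Run:
```python
from cs import *
S=lambda u,v:[380+(u-400)/5-.4,205+v/5-.4]
T_=lambda u,v:[150+u/5-.4,130+v/5-.4]
H=tri(S(638,324),T_(209,210)); D=tri(S(671,253),T_(161,190)); print("hole",H,"cutter",D,"diff",D[0]-H[0])
print("hole on plane: top",onz("top",T_(209,210),.028),"scene",onz("scene",S(638,324),.028))
for z in(.098,.101): print("disc on z",z,onz("top",T_(161,190),z),onz("scene",S(671,253),z))
o=bot.observe(); go([.6105,.2685,.151],[0,0,-1],R.from_quat(o["tool_rot"]).apply([0,1,0]))
```

```text
hole (array([0.61183208, 0.26919062, 0.02468511]), np.float64(0.001579224641236651)) cutter (array([0.61084414, 0.2708475 , 0.09886511]), np.float64(0.0026923942213598552)) diff [-0.00098794  0.00165688  0.07418   ]
hole on plane: top [[0.61157205 0.26737028 0.028     ]] scene [[0.61364437 0.2697469  0.028     ]]
disc on z 0.098 [[0.61131713 0.2697825  0.098     ]] [[0.60958474 0.27215913 0.098     ]]
disc on z 0.101 [[0.61086432 0.2687728  0.101     ]] [[0.61170497 0.27197402 0.101     ]]
same shift [ 0.0465  0.001  -0.0002] turn [0.     0.0024 0.0019] deg 0.2
flip shift [ 0.0465  0.001  -0.0002] turn [-3.1416e+00 -3.0000e-03  3.8000e-03] deg 180.0
q [ 0.29  0.41  1.3  -0.    1.44  0.7 ]
```

The cutter is about (−1, +1.7) mm off the hole. Descend with that correction to about 15 mm clearance.

```bash
python3 -m handwheel '[0.015,0.0016,0.0007,0,0.0024,0.002,1, 0.03,0.0016,0.0007,0,0.0024,0.002,1, 0.042,0.0016,0.0007,0,0.0024,0.002,1, 0.0465,0.0016,0.0007,0,0.0024,0.002,1, 0.0465,0.0016,0.0007,0,0.0024,0.002,1, 0.0465,0.0016,0.0007,0,0.0024,0.002,1]'
python3 look.py 6
```

```text
t: 18.35
tcp_pos: [0.6102, 0.268, 0.1496]
tool_rot: [-0.592, -0.386, 0.593, -0.386]
wrist_force: [-0.2, -0.1, -2.0]
opening: 0.0295
[0.61059228 0.26811273 0.15034742] [-6.31152612e-04 -2.45679161e-04 -9.99999771e-01] [-0.1999021   0.60978563 -1.26365451] 0.02943386986861719
scene [[441.6, 231.7], [436.6, 244.2], [434.6, 249.0], [427.9, 265.7], [427.0, 268.4], [433.3, 289.2]]
top [[166.3, 160.3], [175.1, 164.5], [178.5, 166.0], [189.4, 171.2], [191.0, 172.0], [180.8, 153.3]]
```

View pics/crop6.png

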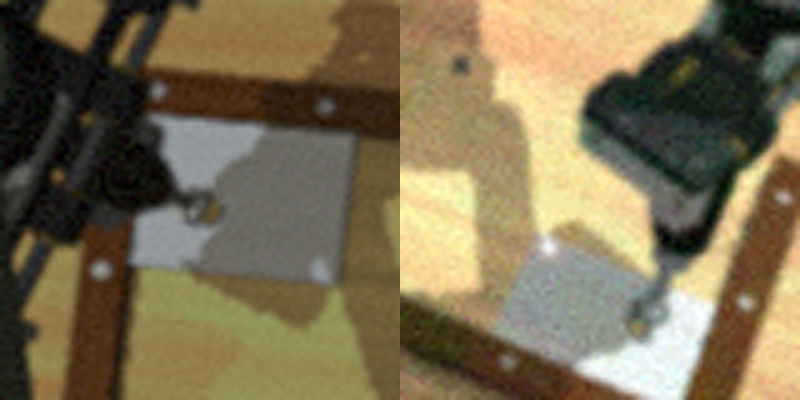

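Top crop: cutter at about (195,203), with the hole's far side showing at (212,212). Scene crop: cutter at about (650,308), with the hole just beyond it at (638,325). Final numeric check of the offset.

Run:
```python
from cs import *
S=lambda u,v:[380+(u-400)/5-.4,205+v/5-.4]
T_=lambda u,v:[150+u/5-.4,130+v/5-.4]
H=tri(S(638,324),T_(209,210))[0]
for d in((650,308),(651,306)):
  for e in((195,203),(197,204)):
    D=tri(S(*d),T_(*e)); print("cutter",D[0].round(4),"gap",round(D[1],4),"diff mm",((D[0]-H)*1000).round(1))
for n in range(3):
    o=bot.observe(); print(o["tcp_pos"],o["wrist_force"].round(1))
    bot.camera("top")
```

```text
cutter [0.6124 0.2713 0.0444] gap 0.003 diff mm [ 0.6  2.1 19.7]
cutter [0.612  0.2709 0.0434] gap 0.0039 diff mm [ 0.1  1.7 18.7]
cutter [0.6121 0.2711 0.0459] gap 0.0037 diff mm [ 0.3  1.9 21.2]
cutter [0.6117 0.2708 0.0449] gap 0.0045 diff mm [-0.2  1.6 20.2]
[0.61059228 0.26811273 0.15034742] [-0.2  0.6 -1.3]
[0.61058394 0.26811035 0.15038097] [-0.4  0.5 -1.8]
[0.61048534 0.26807976 0.15029352] [-0.1  0.4 -1.4]
```

Residual is about +1.8 mm in y (noise about 1.5 mm), and the height may be slightly low. Nudge 1 mm in −y and 2 mm up, let it settle, then check and hand in.

```bash
python3 -m handwheel '[-0.002,0.0004,0.001,0,0,0,1, -0.002,0.0004,0.001,0,0,0,1, -0.002,0.0004,0.001,0,0,0,1, -0.002,0.0004,0.001,0,0,0,1, -0.002,0.0004,0.001,0,0,0,1, -0.002,0.0004,0.001,0,0,0,1]'
python3 - <<'E'
from cs import *
o=bot.observe(); print(o["tcp_pos"],o["wrist_force"].round(1),o["opening"],abs(o["qd"]).max())
bot.close_job()
E
```

```text
t: 19.2
tcp_pos: [0.6098, 0.2668, 0.1513]
tool_rot: [-0.592, -0.386, 0.593, -0.386]
wrist_force: [0.4, -0.1, -1.4]
opening: 0.0297
[0.60984564 0.26676758 0.15132687] [ 0.4 -0.1 -1.4] 0.029746631646872933 0.001043762502214639
the job is handed in; nothing more can be done
```

I handed the job in at about 19 s. The plate is home in the corner, and the countersink is held upright, cutter down, over the hole.

- **Plate:** I pushed it to the far fence, then the left one, and then reseated it on the far fence. It stopped at the same place against the far fence both times. The picture afterwards put its centre 40.9 mm and 54.7 mm from the fences (40 and 55 wanted), square to about 0.002 rad. I did not measure it again numerically after that, but it looked unchanged in the later pictures.
- **Countersink:** I gripped it at 29.7 mm (the handle is 30 mm), drew it about 127 mm along its axis, and turned it upright. At hand-in the arm was still, and the wrist force of about 1.4 N was just the tool's weight, so it was touching nothing.
- **Centring:** My estimates of the hole's position differ by about 2 mm. The last two-view check put the cutter 0–0.6 mm off in x and about 1.8 mm off in y, with 3–4 mm between the two sight lines. I then moved 1 mm in −y and 2 mm up, and did not take another picture.
- **Clearance:** The arm's pose puts the point about 15 mm above the plate. The last picture suggested nearer 10 mm before the 2 mm lift, so these two disagree by a few millimetres.
- **Other things:** I did not touch the other rack tools, the bottle or the offcut. I did not check their positions in a final picture.

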